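# Feed one sample tin out of the dispenser with its pull knob

### The job

I need one empty sample tin for the next pellet. Take the black knob of the tin dispenser and pull it straight out until it clicks into its detent, let the stack drop, then push the knob all the way back in so that the lowest tin is fed out onto the open ledge. Feed just one tin, leave the rest in the magazine, let go of the knob and do not disturb the other things on the bench.

Things in the scene. Friction and masses are not known exactly. Their poses are not given: they have to be found in the camera images.
- dispenser: tin dispenser, fixed: green base plate 236 x 94 mm, 14 mm high, carrying a magazine with a stack of four tins. Origin on the bench under the magazine's axis; z up; x along the stroke, from the knob through the magazine to the outfeed ledge: pulling the knob out is -x, pushing it in +x. The green block that guides the knob's stem covers x -128 to -114 mm, up to z 66 mm
- magazine_floor (a point): channel floor on the magazine's axis, 14 mm above the bench. The magazine (aluminium cheeks, clear plastic front and rear plates, open at the top) covers x -35 to +35 mm, y -38 to +38 mm, up to 100 mm above the bench
- outfeed_floor (a point): middle of the open outfeed ledge where a fed tin comes to lie, 62 mm along +x from the magazine's axis, floor 14 mm above the bench; the ledge runs x +35 to +98 mm, with low side rails and an end stop
- knob_center (a point): centre of the black pull knob's head, 44 mm above the bench; axes as the dispenser's. The head is a cylinder 36 mm in diameter along x, 22 mm long (11 mm either way); a thinner neck and steel stem join it to the green block, whose face is 44 mm away when the knob is in. Under it is only the bench. It lies at x -172 mm in the dispenser's frame when in, -238 mm when out
- feed_slide (a joint): travel of the knob and its feed slide, m: 0 = fully in (home), 0.066 = fully out at the stop. About 6 N takes it over the click, 6 mm from either end; past that it snaps to the end by itself. Between, it runs with about 1.5 N and stays where left. Pulled out, the stack drops 14 mm to the floor; pushed in, it shoves the lowest tin out under the front gate
- tin_0_center (a point): centre of the lowest tin: closed round aluminium tin, 60 mm in diameter, 18 mm high. At the start it lies on the feed slide, centre 37 mm above the bench; with the slide out it lies on the channel floor, centre 23 mm above the bench, ready to be fed out onto the ledge
- tin_1_center (a point): centre of the second tin from below, the same kind
- tin_2_center (a point): centre of the third tin from below, the same kind
- tin_3_center (a point): centre of the uppermost tin, the same kind
- tin_0: the lowest tin; origin at the centre of its underside, z up
- bottle_alcohol: bystander: bottle with orange cap and label, pink content, 67 mm wide, 168 mm tall; origin at the centre of its foot. To its left stands the tall fixed pellet press, an obstacle that fills the bench for world x 0.48 to 0.88 m and y above 0.33 m, to over 0.5 m height
- wash_bottle: bystander: white wash bottle with blue collar and bent spout, 182 mm tall; origin at its foot
- beaker: bystander: small glass beaker, 57 mm wide, 79 mm tall; origin at its foot
- jar_screwcap: bystander: clear glass jar with a black cap, 61 mm wide, 100 mm tall; origin at its foot
- timer: bystander: flat white timer with three blue buttons, 58 x 64 x 20 mm; origin at the centre of its underside
- marker_red: bystander: red and white felt marker, 136 mm long, lying; origin at the middle of its underside
Things that resemble listed ones, but are neither listed nor needed, are in the scene too. What is shaped like the part that bears tin_3_center but pink is not meant.

How it is judged:
On the way, in this order (a step that is already met when the one before it is completed fails the run):
1. the knob is pulled out to its detent and the stack has dropped to the channel floor (value of joint feed_slide above 0.061 m and z of tin_0_center in the frame of dispenser below 0.026 m and x of tin_0_center in the frame of dispenser between -0.01 and 0.01 m), for 0.2 s.
2. the knob is pushed home and the lowest tin is out on the ledge (value of joint feed_slide below 0.005 m and x of tin_0_center in the frame of dispenser above 0.052 m), for 0.2 s.
At the end, for the whole second after the job is handed in: The knob is home (within 5 mm of fully in); the lowest tin lies flat and still on the outfeed ledge, clear of the magazine (centre 52 to 80 mm along from the magazine's axis); the other three tins are still stacked in the magazine (within 6 mm of its axis) (all of step 2 and x of tin_0_center in the frame of dispenser below 0.08 m and y of tin_0_center in the frame of dispenser between -0.01 and 0.01 m and z of tin_0_center in the frame of dispenser between 0.018 and 0.028 m and angle between tin_0's own z axis and vertical below 0.1 rad and linear speed of tin_0 below 0.02 m/s and horizontal distance between each of tin_1_center, tin_2_center, tin_3_center and magazine_floor below 0.006 m and z of tin_1_center in the frame of dispenser between 0.033 and 0.043 m and z of tin_2_center in the frame of dispenser between 0.05 and 0.062 m and z of tin_3_center in the frame of dispenser between 0.067 and 0.081 m); the robot touches nothing.
It fails at once if one of the bystanders (bottle, wash bottle, beaker, jar, timer, marker) is shifted by more than 25 mm (distance of any of bottle_alcohol, wash_bottle, beaker, jar_screwcap, timer, marker_red from where it was at the start of the episode above 0.025 m).
It also fails if it takes over 42 s, if anything falls off the work surface, if the arm or the gripper's body presses on something with over 40 N, if the wrist force passes 120 N, or if a joint passes its speed limit or range.

### The arm

A 6-joint arm with a two-finger parallel gripper is mounted at the origin on a cart in front of the work surface, level with it; the furniture and walls round the work are solid. World frame = base frame: x ahead of the robot, y to its left, z up, the work surface at z = 0. Lengths are in m, angles in rad, forces in N, time in s.
With the tool pointing down it reaches from about 0.25 to 0.775 m from the base axis. Payload 4 kg.
Tool frame: the origin (TCP) lies on the centre line of the jaws, within the pads' length; the fingertips stand 14 mm ahead of it and the grasp point (between the pads) lies 5 mm behind it (robot.tcp_to_tips is the distance from the TCP to the fingertips, in m); z points along the fingers, y is the line along which they close (so a half turn about z gives the same grasp; the last joint's range is limited). The gripper opens to 94 mm and grips with 3 to 60 N. Pads are 16 mm wide; open, the fingers measure 119 mm over their backs; the gripper's body (75 mm by 177 mm) begins 78 mm behind the grasp point.
Start: joints at [-1.407, 0.087, 1.371, -0, 1.684, -0.103], TCP at [0.145, -0.531, 0.22] pointing down, gripper open.
Joint ranges: [-3.1, 3.1], [-0.76, 2.03], [0.27, 2.55], [-1.08, 4.22], [0.17, 2.65], [-2.57, 2.57]. Speed limits (rad/s): [2.79, 2.79, 3.14, 3.14, 3.14, 3.14].

### API

Orientations are given as [roll, pitch, yaw] about the fixed x, y, z axes, in that order (R = Rz(yaw) Ry(pitch) Rx(roll)).
In Python, from bench import robot gives the robot as it stands.
- The arm moves only by the tool carry_out, never from a script. Its argument "increments" is a list of rows, each a list of 3 entries, a list of its own where there are three numbers: the closure in counts, from 0 (fully open) to 255 (shut), then the shift along the tool's x, y, z in mm, then the turn about the tool's z in degrees. In form: [[fingers, [dx, dy, dz], twist], ...]. A call has 1 to 8 rows; each row shifts and turns the commanded pose from where the row before left it, along the tool's axes as they then stand; what a row does not reach is not made up. A row lasts 1/10 s, in which the tool goes at most 50 mm and 8.59 degrees, less where a joint would pass 70% of its speed; a pose out of reach is approached as far as the arm can. A call with a gripper value outside its range is refused whole. The fingers move at their own pace and stop on an object; the grip force is fixed at half the most. Time passes only in rows, so rows that do not move let the fingers close. It gives the time, the measured TCP pose, the force, the opening and the grip force at its end, in the units of the state.
- robot.get_obs(): the state, without advancing time (a new reading comes with each control period).
- robot.snapshot(name): name is "scene" or "top" or "wrist"; returns the picture (480x640x3 uint8, blue, green, red); there is no depth.
- robot.get_calibration(name): a dict with "vfov" (degrees; the focal length in pixels is half the picture's height over the tangent of half this angle, whatever the lens; pixels are square), "cx", "cy" (the principal point, pixels), "T" (4x4, takes a point from camera to world coordinates). Camera axes: x right, y down, z forward; pixel columns grow to the right and rows downward; lengths in m; the calibration is good to about 2 mm. A picture is of the moment at which its call begins: read the wrist's pose just before it. get_calibration takes no time and is no camera call; for the wrist camera it gives the pose at the moment of the call.
- robot.close_job(): hands the job in; it is judged then, once.
The state is a dict: "time": time; "joint_positions": joint angles; "qvel": joint speeds; "joint_torque": joint torques, N m; "tool_pos": TCP position; "ee_rot": TCP orientation; "wrist_force": force on the tool from outside, world axes, zero at the start; "wrist_torque": the same for the moment, N m; "width": finger opening in m; "finger_force": force on a finger pad.
Only numpy, scipy, OpenCV 4.12 (cv2) and the standard library are available. Lean on these libraries where they do the work, as an engineer would, in place of code of your own. Each camera call takes 0.05 s, during which the arm holds its last target. There are 200 camera calls.

## Working session

There is one attempt and no reset: what is moved stays moved. The work goes in short steps, Python scripts to look and compute and a tool call to move; the robot and the scene stay as the last step left them, time stands still between calls to the robot, and variables do not carry over. Pictures are saved under pics/ and viewed, at most 10 in all, crops included, and the job is handed in when it is done.

Besides the shell and the picture viewer there is one more tool, called after "Call:" by a JSON object that holds its "name" and its "arguments". carry_out: Moves the arm, as the interface text tells. Its arguments: {"type":"object","properties":{"increments":{"type":"array","items":{"type":"array"}}},"required":["increments"]}

```bash
mkdir -p pics; python3 - <<'E'
from bench import robot
import cv2
for n in("scene","top"):
    cv2.imwrite(f"pics/{n}0.png",robot.snapshot(n)); c=robot.get_calibration(n); print(n,c)
o=robot.get_obs();print(o)
E
```

```text
scene {'vfov': 42.15892910869667, 'cx': 317.9132719242136, 'cy': 242.96389387887913, 'T': array([[-0.69267535, -0.33016237,  0.64124385, -0.3920002 ],
       [-0.72114053,  0.30157863, -0.62370399,  0.92257418],
       [ 0.01253815, -0.89445131, -0.44698955,  0.77029648],
       [ 0.        ,  0.        ,  0.        ,  1.        ]])}
top {'vfov': 51.280710295038816, 'cx': 322.7108096565276, 'cy': 243.88192432253476, 'T': array([[ 0.01983427, -0.99687354,  0.07648369,  0.52354171],
       [-0.99962485, -0.02121782, -0.01731948, -0.03240742],
       [ 0.01888815, -0.07611148, -0.9969204 ,  1.16070543],
       [ 0.        ,  0.        ,  0.        ,  1.        ]])}
{'time': 0.1, 'joint_positions': array([-1.40710113e+00,  8.78841185e-02,  1.37207307e+00, -1.44783607e-05,
        1.68357550e+00, -1.03108533e-01]), 'qvel': array([-0.00193676, -0.00159349, -0.00484299,  0.00063844, -0.00169166,
       -0.00064462]), 'joint_torque': array([ 2.10994134e-03, -3.41252124e+01, -3.03301048e+01,  7.19696190e-02,
        3.03722033e-02, -9.21030369e-05]), 'tool_pos': array([ 0.14491985, -0.53009736,  0.21843477]), 'ee_rot': array([-3.13966144e+00, -1.85366945e-04,  2.66801939e-01]), 'wrist_force': array([ 0.60483249,  0.33670943, -0.29380176]), 'wrist_torque': array([0.03761092, 0.02769696, 0.02467311]), 'finger_force': 0.0, 'width': 0.09416850145069777}
```

View pics/scene0.png

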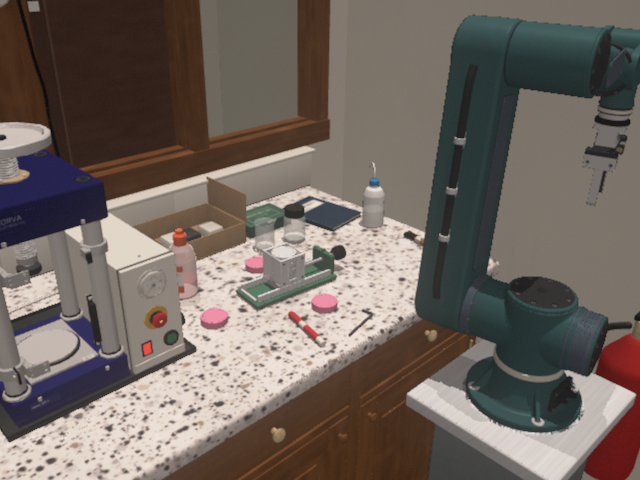

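View pics/top0.png

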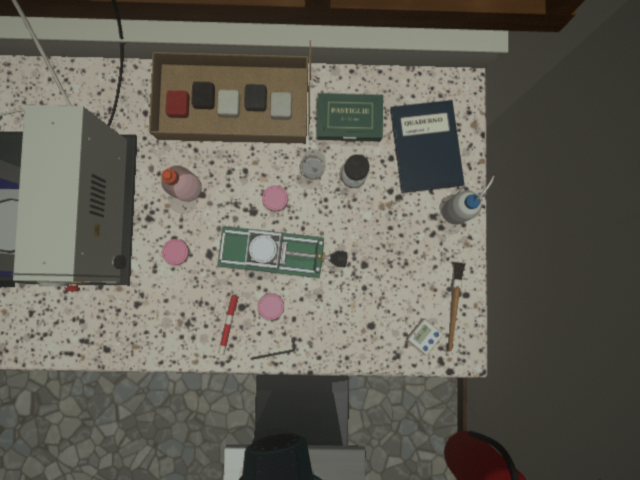

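Overview: the dispenser's green plate is at top pixels (218–324, 226–277), with its knob at (339,259) and the magazine and white-lidded tin stack at (263,248). Black things that could be taken for the knob are the jar cap (356,167), the hammer head (458,270) and the black box pieces (203,95) and (256,97). Pink tins (275,198), (175,252) and (271,306) are decoys. I choose (339,259), which sits on the stem of the green base, and check it close up.

```bash
cat > h.py <<'E'
import numpy as np
from bench import robot
def ray(c,uv,z):
    f=240/np.tan(np.radians(c['vfov']/2)); T=c['T']
    d=T[:3,:3]@np.array([(uv[0]-c['cx'])/f,(uv[1]-c['cy'])/f,1]); o=T[:3,3]
    return o+d*(z-o[2])/d[2]
def proj(c,p):
    f=240/np.tan(np.radians(c['vfov']/2)); T=c['T']
    q=T[:3,:3].T@(np.asarray(p)-T[:3,3]); return q[:2]/q[2]*f+[c['cx'],c['cy']]
E
python3 - <<'E'
import cv2
im=cv2.imread('pics/top0.png')[215:290,205:365]
cv2.imwrite('pics/crop0.png',cv2.resize(im,None,fx=5,fy=5,interpolation=cv2.INTER_CUBIC))
E
```

```text
(no output)
```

View pics/crop0.png

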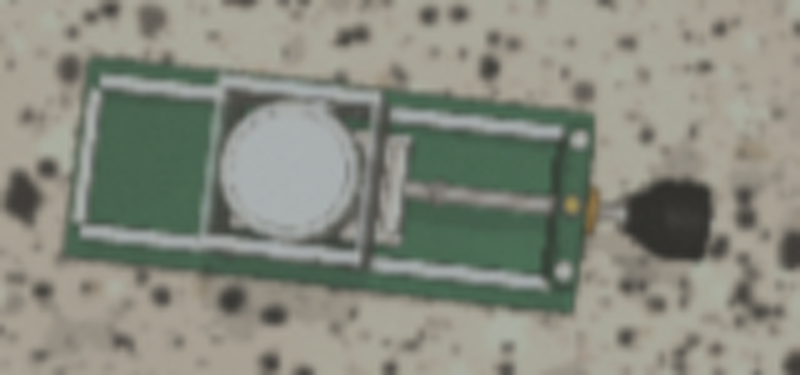

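The crop confirms it: a black knob with a tapered neck on the steel stem. The head is about (687,220) in the crop, which is (342.4,259.0) in the full picture. The plate corners are at crop (95,58), (593,113), (572,312) and (65,255).

```bash
python3 - <<'E'
from h import *
c=robot.get_calibration("top"); f=lambda u,v:(205+(u+.5)/5-.5,215+(v+.5)/5-.5)
P=np.array([ray(c,f(*p),.014) for p in[(95,58),(593,113),(572,312),(65,255)]])
print(P.round(4),np.linalg.norm(P-np.roll(P,-1,0),axis=1))
a=(P[0]+P[3]-P[1]-P[2]);yaw=np.arctan2(a[1],a[0]);print('yaw',yaw,np.degrees(yaw))
k=ray(c,f(687,220),.044);t=ray(c,f(289,167),.1-.009+.009-.018);print('knob',k,'tin top',ray(c,f(289,167),.100))
ex=np.array([np.cos(yaw),np.sin(yaw)])
o=k[:2]+.172*ex; print('origin from knob',o)
ey=np.array([-ex[1],ex[0]])
print('plate in disp',[(round((p[:2]-o)@ex,4),round((p[:2]-o)@ey,4)) for p in P])
for p in P: print(((p[:2]-P[:,:2].mean(0))@ex).round(4))
q=ray(c,f(289,167),.1)
print('tin',[(q[:2]-o)@ex,(q[:2]-o)@ey])
s=robot.get_calibration("scene"); print('scene px knob',proj(s,k))
for n in [(458,270),(356,167)]: print(ray(c,n,.02))
E
```

```text
[[ 0.6474  0.1762  0.014 ]
 [ 0.627  -0.0531  0.014 ]
 [ 0.5353 -0.0453  0.014 ]
 [ 0.5567  0.1867  0.014 ]] [0.23028411 0.09196294 0.23304445 0.09134328]
yaw 1.48050286532511 84.82656574015411
knob [ 0.57712214 -0.09560798  0.044     ] tin top [0.59343441 0.07694772 0.1       ]
origin from knob [0.59263152 0.07569134]
plate in disp [(np.float64(0.1051), np.float64(-0.0455)), (np.float64(-0.1252), np.float64(-0.0458)), (np.float64(-0.1257), np.float64(0.0461)), (np.float64(0.1073), np.float64(0.0458))]
0.1147
-0.1156
-0.1161
0.117
tin [np.float64(0.0013236605696083238), np.float64(-0.0006863310345826283)]
scene px knob [339.12248156 251.86640446]
[ 0.55765448 -0.36334831  0.02      ]
[ 0.79143617 -0.12585691  0.02      ]
```

```bash
cat >> h.py <<'E'
def rel(target,yaw):
    "shift in tool axes (mm) and twist (deg) from measured pose"
    o=robot.get_obs(); p=o['tool_pos']; y=o['ee_rot'][2]
    d=(np.asarray(target)-p)*1000; t=np.degrees(y-yaw)
    return [np.cos(y)*d[0]+np.sin(y)*d[1], np.sin(y)*d[0]-np.cos(y)*d[1], -d[2]], t
E
python3 - <<'E'
from h import *
o=robot.get_obs(); p=o['tool_pos']; y=o['ee_rot'][2]
g=np.array([.577,-.0955]); d=(g-p[:2])*1000/16
tw=np.degrees(y-1.4805)/16
for i in range(16):
    print([0,[round(float(np.cos(y)*d[0]+np.sin(y)*d[1])),round(float(np.sin(y)*d[0]-np.cos(y)*d[1])),0],round(tw,1)])
    y-=np.radians(tw)
E
```

```text
[0, [33, -19, 0], np.float64(-4.3)]
[0, [35, -17, 0], np.float64(-4.3)]
[0, [36, -14, 0], np.float64(-4.3)]
[0, [37, -11, 0], np.float64(-4.3)]
[0, [37, -8, 0], np.float64(-4.3)]
[0, [38, -5, 0], np.float64(-4.3)]
[0, [38, -3, 0], np.float64(-4.3)]
[0, [38, 0, 0], np.float64(-4.3)]
[0, [38, 3, 0], np.float64(-4.3)]
[0, [38, 6, 0], np.float64(-4.3)]
[0, [37, 9, 0], np.float64(-4.3)]
[0, [36, 12, 0], np.float64(-4.3)]
[0, [35, 15, 0], np.float64(-4.3)]
[0, [34, 17, 0], np.float64(-4.3)]
[0, [33, 20, 0], np.float64(-4.3)]
[0, [31, 22, 0], np.float64(-4.3)]
```

Call:
{"name": "carry_out", "arguments": {"increments": [[0,[33,-19,0],-4.3],[0,[35,-17,0],-4.3],[0,[36,-14,0],-4.3],[0,[37,-11,0],-4.3],[0,[37,-8,0],-4.3],[0,[38,-5,0],-4.3],[0,[38,-3,0],-4.3],[0,[38,0,0],-4.3]]}}

```text
time: 0.9
tool_pos: [0.3622, -0.3121, 0.219]
ee_rot: [-3.141, -0.0, 0.87]
wrist_force: [-0.3, -0.2, 0.0]
width: 0.0939
finger_force: 0.0
```

Call:
{"name": "carry_out", "arguments": {"increments": [[0,[38,3,0],-4.3],[0,[38,6,0],-4.3],[0,[37,9,0],-4.3],[0,[36,12,0],-4.3],[0,[35,15,0],-4.3],[0,[34,17,0],-4.3],[0,[33,20,0],-4.3],[0,[0,0,0],0]]}}

```text
time: 1.7
tool_pos: [0.554, -0.1228, 0.2181]
ee_rot: [-3.14, -0.002, 1.399]
wrist_force: [-0.1, 0.6, -0.5]
width: 0.0941
finger_force: 0.0
```

```bash
python3 - <<'E'
from h import *
import cv2
c=robot.get_calibration("wrist");cv2.imwrite('pics/w1.png',robot.snapshot("wrist"))
o=robot.get_obs();print(o['time'],o['tool_pos'],o['ee_rot'],rel([.577,-.0955,.039],1.4805))
print(proj(c,[.577,-.0955,.044]),proj(c,[.577-.001,-.0955-.011,.044]))
E
```

```text
1.75 [ 0.55264546 -0.12462279  0.21823908] [-3.13936694e+00 -6.26435579e-05  1.39549554e+00] ([np.float64(32.92399920968466), np.float64(18.902144782576883), np.float64(179.23907952555598)], np.float64(-4.870396810540497))
[339.66487873 180.4613397 ] [340.59584739 194.07162522]
```

View pics/w1.png

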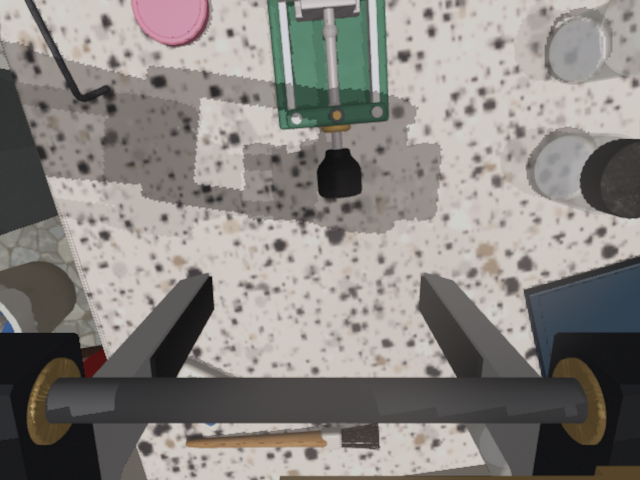

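The wrist picture shows the knob head at (339,180), within about 3 mm of the prediction (339.7,180.5). Its outer face is about 2 mm further out. I go above it with that correction and then descend.

Call:
{"name": "carry_out", "arguments": {"increments": [[0,[32,19,0],-4.9],[0,[0,0,40],0],[0,[0,0,40],0],[0,[0,0,30],0],[0,[0,0,0],0]]}}

```text
time: 2.25
tool_pos: [0.5719, -0.0983, 0.1035]
ee_rot: [-3.129, -0.001, 1.476]
wrist_force: [-0.3, 0.4, 0.1]
width: 0.0938
finger_force: 0.0
```

```bash
python3 - <<'E'
from h import *
import cv2
c=robot.get_calibration("wrist");cv2.imwrite('pics/w2.png',robot.snapshot("wrist"))
o=robot.get_obs();print(o['time'],o['tool_pos'],o['ee_rot'],rel([.577,-.0965,.039],1.4805))
print(proj(c,[.577,-.0965,.044]))
E
```

```text
2.3 [ 0.5739827  -0.09869964  0.10697066] [-3.13536532e+00 -5.13600906e-04  1.47614351e+00] ([np.float64(2.47496018489146), np.float64(2.79590248827845), np.float64(67.97065543959127)], np.float64(-0.24960843686775924))
[327.31724443 257.40083944]
```

View pics/w2.png

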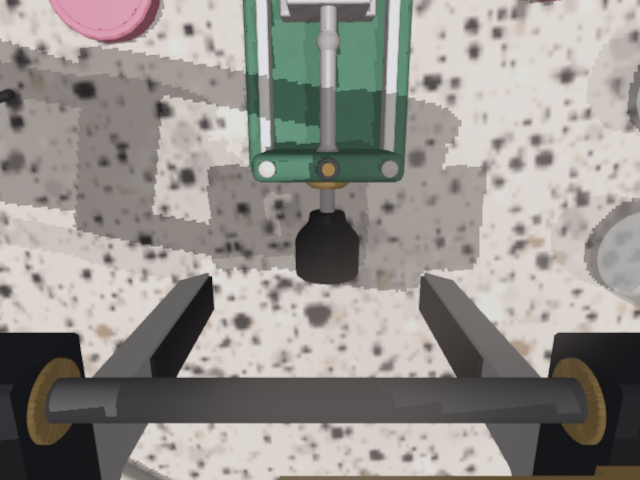

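The head is at (327,261) against a predicted (327,257), so it is about 1–2 mm further out. I shift a little, descend and close.

Call:
{"name": "carry_out", "arguments": {"increments": [[0,[1,3,20],0],[0,[0,0,25],0],[0,[0,0,22],0],[0,[0,0,0],0],[0,[0,0,0],0]]}}

```text
time: 2.8
tool_pos: [0.5806, -0.0982, 0.0448]
ee_rot: [3.139, 0.001, 1.477]
wrist_force: [0.1, 0.4, 0.6]
width: 0.0938
finger_force: 0.0
```

Call:
{"name": "carry_out", "arguments": {"increments": [[255,[0,0,0],0],[255,[0,0,0],0],[255,[0,0,0],0],[255,[0,0,0],0],[255,[0,0,0],0],[255,[0,0,0],0]]}}

```text
time: 3.4
tool_pos: [0.5795, -0.0973, 0.0424]
ee_rot: [-3.141, 0.0, 1.478]
wrist_force: [0.2, 0.6, -0.6]
width: 0.0494
finger_force: 0.0
```

Call:
{"name": "carry_out", "arguments": {"increments": [[255,[0,-2,2],0],[255,[0,0,0],0],[255,[0,0,0],0],[255,[0,0,0],0],[255,[0,0,0],0]]}}

```text
time: 3.9
tool_pos: [0.5773, -0.0971, 0.04]
ee_rot: [-3.141, -0.0, 1.478]
wrist_force: [-0.3, 0.5, -3.6]
width: 0.0356
finger_force: 30.0
```

Gripped at 35.6 mm wide with 30 N, which fits the head. Now I pull straight out.

Call:
{"name": "carry_out", "arguments": {"increments": [[255,[-6,0,0],0],[255,[-9,0,0],0],[255,[-10,0,0],0],[255,[-10,0,0],0],[255,[-10,0,0],0],[255,[-10,0,0],0],[255,[-9,0,0],0],[255,[0,0,0],0]]}}

```text
time: 4.7
tool_pos: [0.5711, -0.1628, 0.04]
ee_rot: [-3.141, 0.002, 1.477]
wrist_force: [0.6, 0.2, -5.4]
width: 0.0354
finger_force: 30.0
```

Call:
{"name": "carry_out", "arguments": {"increments": [[255,[-1,0,0],0],[255,[0,0,0],0],[255,[0,0,0],0],[255,[0,0,0],0],[255,[0,0,0],0],[255,[0,0,0],0]]}}

```text
time: 5.3
tool_pos: [0.5712, -0.1622, 0.0401]
ee_rot: [-3.141, 0.001, 1.478]
wrist_force: [0.5, -1.6, -7.4]
width: 0.0353
finger_force: 30.0
```

```bash
python3 - <<'E'
from h import *
import cv2
s=robot.snapshot("scene")[215:315,220:380];t=robot.snapshot("top")[205:305,205:365]
cv2.imwrite('pics/m.png',np.vstack([cv2.resize(i,(480,300),interpolation=3) for i in(s,t)]))
print(robot.get_obs()['tool_pos'])
E
```

```text
[ 0.57121351 -0.16212729  0.04013422]
```

View pics/m.png

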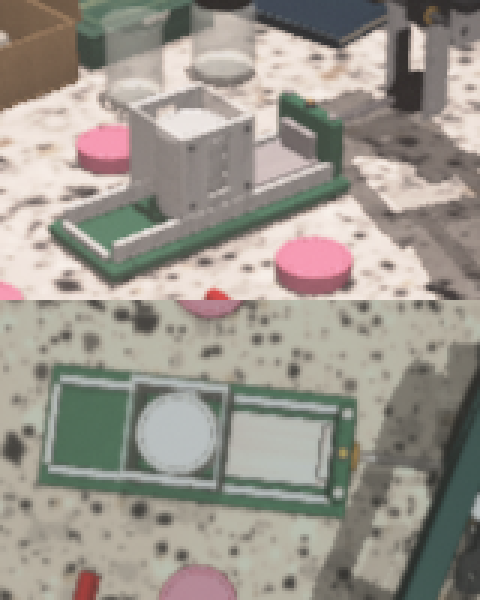

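The slide is fully back (its plate is against the block) and the stack has sunk in the magazine. Now I push home.

Call:
{"name": "carry_out", "arguments": {"increments": [[255,[6,0,0],0],[255,[9,0,0],0],[255,[10,0,0],0],[255,[10,0,0],0],[255,[10,0,0],0],[255,[10,0,0],0],[255,[9,0,0],0],[255,[2,0,0],0]]}}

```text
time: 6.2
tool_pos: [0.5773, -0.0969, 0.0402]
ee_rot: [-3.141, 0.004, 1.479]
wrist_force: [-1.6, -10.3, -9.5]
width: 0.0354
finger_force: 30.0
```

Call:
{"name": "carry_out", "arguments": {"increments": [[255,[1,0,0],0],[255,[0,0,0],0],[255,[0,0,0],0],[255,[0,0,0],0]]}}

```text
time: 6.6
tool_pos: [0.5773, -0.0969, 0.0402]
ee_rot: [-3.141, 0.004, 1.478]
wrist_force: [-1.3, -9.7, -8.5]
width: 0.0351
finger_force: 30.0
```

```bash
python3 - <<'E'
from h import *
import cv2
s=robot.snapshot("scene")[215:315,220:380];t=robot.snapshot("top")[205:305,205:365]
cv2.imwrite('pics/m2.png',np.vstack([cv2.resize(i,(480,300),interpolation=3) for i in(s,t)]))
o=robot.get_obs();print(o['tool_pos'],o['wrist_force'])
E
```

```text
[ 0.57728769 -0.09690161  0.04019261] [ 0.47705387 -9.05227421 -9.82808296]
```

View pics/m2.png

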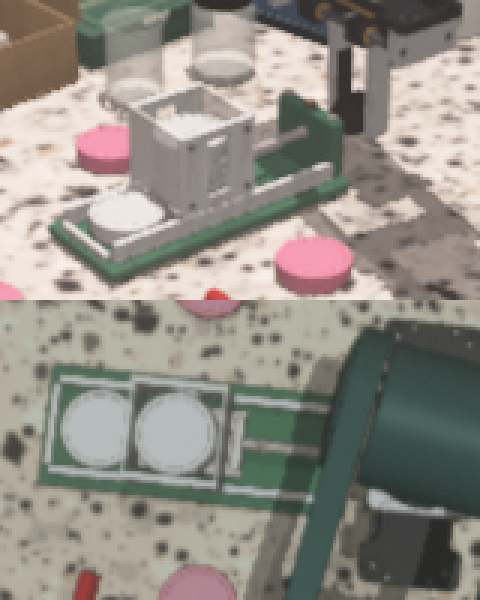

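One tin lies on the ledge (about 60 mm from the magazine's axis), three are still in the magazine, and the knob is back at its start position. I release and lift.

Call:
{"name": "carry_out", "arguments": {"increments": [[0,[0,0,0],0],[0,[0,0,0],0],[0,[0,0,0],0],[0,[0,0,0],0],[0,[0,0,0],0],[0,[0,0,0],0],[0,[0,0,0],0],[0,[0,0,0],0]]}}

```text
time: 7.5
tool_pos: [0.5777, -0.0952, 0.0404]
ee_rot: [-3.141, 0.0, 1.478]
wrist_force: [-1.0, -0.1, -0.5]
width: 0.0934
finger_force: 0.0
```

Call:
{"name": "carry_out", "arguments": {"increments": [[0,[0,0,0],0],[0,[0,0,0],0],[0,[0,0,-15],0],[0,[0,0,-30],0],[0,[0,0,-40],0],[0,[0,0,-40],0],[0,[0,0,-30],0],[0,[0,0,0],0]]}}

```text
time: 8.3
tool_pos: [0.5806, -0.0959, 0.2034]
ee_rot: [3.129, 0.002, 1.478]
wrist_force: [0.1, -0.5, 1.8]
width: 0.0941
finger_force: 0.0
```

Call:
{"name": "carry_out", "arguments": {"increments": [[0,[-40,0,0],0],[0,[-40,0,0],0],[0,[-40,0,0],0],[0,[0,0,0],0],[0,[0,0,0],0],[0,[0,0,0],0]]}}

```text
time: 8.9
tool_pos: [0.5665, -0.2137, 0.1951]
ee_rot: [-3.141, -0.001, 1.479]
wrist_force: [-0.2, -0.4, 0.5]
width: 0.0943
finger_force: 0.0
```

```bash
python3 - <<'E'
from h import *
import cv2
s=robot.snapshot("scene")[215:315,220:380];t=robot.snapshot("wrist")
cv2.imwrite('pics/m3.png',np.vstack([cv2.resize(i,(400,300),interpolation=3) for i in(s,t)]))
o=robot.get_obs();print(o['time'],o['tool_pos'],o['width'],o['wrist_force'])
c=robot.get_calibration("wrist");print(proj(c,[.577,-.0965,.044])*[400/640,300/480]+[0,300])
E
```

```text
9.0 [ 0.56680259 -0.2132962   0.19543216] 0.09370654238421959 [ 0.04740292 -0.31401235 -0.25159965]
[197.74689724 337.82460888]
```

View pics/m3.png

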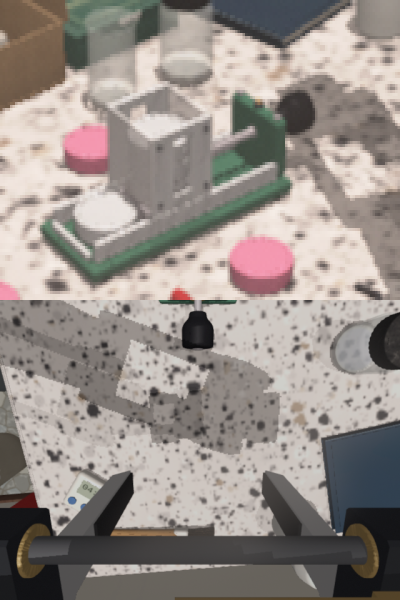

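The knob is home at (198,338), as predicted. The tin lies flat on the ledge, the stack is in place and the arm is clear. I hand it in.

```bash
python3 -c "
from bench import robot
print(robot.close_job())"
```

```text
the job is handed in; nothing more can be done
None
```

One tin was fed onto the outfeed ledge and three stayed in the magazine; the knob is home and released, no bystanders were touched as far as the pictures show, and the job was handed in at about 9 s, with no verdict returned.

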